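Hang the tool caddy on the flap-locked peg

TASK

Pick up the steel tool caddy by its blue grip and hang it by its eye on the stand's peg: slide the eye along the peg so that it lifts the orange flap and the flap drops shut behind the eye plate, and press the caddy home against the stop plate, firmly but gently: about 15 N, never more than 25 N on the stand at any time. Then let go so that the caddy hangs there upright on its own, and leave the other things on the counter where they are.

Things in the scene. Friction and masses are not known exactly. Their poses are not given: they have to be found in the camera images.
- caddy_grip (a point): Middle of the grip zone of the caddy's blue grip tab. The tab is 12 mm thick in x, 30 mm wide in y (the width to grip) and rises from the caddy's underside to 148 mm above it; this point is 125 mm above the underside, on the tab's centre line. Axes are the caddy's: x from the tab to the eye plate, y across, z up.
- caddy_eye (a point): Centre of the round eye (hole 18 mm across, axis along the caddy's x) in the eye plate, at mid-thickness; from caddy_grip it lies 93.5 mm in +x, 0 in y and 10 mm lower. The plate is 5 mm thick in x, 50 mm wide, reaches 20 mm above the eye's centre and 115 mm below it (to the caddy's underside).
- peg_tip (a point): Centre of the peg's free end. The peg is a level, round, rigid steel bar, 12 mm in diameter, about 200 mm above the counter; its last 6 mm taper to 7 mm. Axes are the stand's: x points along the peg from the tip into the stand, y across, z up.
- flap (a joint): Orange 50 g flap, 26 mm wide, hinged 30 mm before the stop face, 45 mm above the peg's axis, hanging to 10.5 mm above the axis. 0 = shut, hanging; grows (rad, to 1.2) as it swings towards the stop plate; it cannot swing towards the tip. The eye plate pushes it up to 0.6 to 0.8; it falls behind the plate, resting on the peg, only in the last 4 to 6 mm before the stop plate.
- stand: Fixed stand with peg, stop plate and flap; origin on the counter, 85 mm behind and 200 mm below peg_tip, axes as there. The upright rigid stop plate (70 mm wide, 120 mm below to 60 mm above the peg's axis) is clamped at a place not measured: its face is 50 to 60 mm behind the tip. The flap's bracket, 38 mm wide, 39 mm and more above the axis, reaches 34 mm in front of that face.
- caddy: The caddy: open aluminium box 85 x 90 x 70 mm (x, y, z), the tall blue grip tab on its -x side, a steel eye plate on its +x side; 0.3 to 0.5 kg, standing upright on the counter at first. Origin at the underside, midway along the box, 51 mm in +x from caddy_grip. Axes as at caddy_grip.
- mould: Clear chocolate mould filled with nine dark pieces, 100 x 130 x 18 mm, loose on the counter; origin at the underside's centre. Leave alone.
- bowl: Steel bowl, 150 mm across, 70 mm high, loose. Leave alone.
- jar: Amber glass jar, 70 mm across, 100 mm high, loose. Leave alone.
- cup: White cup, 70 mm across, 80 mm high, loose. Leave alone.
- spatula: Spatula, 240 mm long, lying on the counter. Leave alone.
- bar: Dark chocolate bar, 60 x 120 x 13 mm, lying on the counter. Leave alone.

How it is judged:
By the outcome, as a careful person would: the job done as asked, in the order asked, and still so for the second after the job is handed in, with the robot touching nothing.
It also fails if it takes over 72 s, if anything falls off the work surface, if the arm or the gripper's body presses on something with over 40 N, if the wrist force passes 120 N, or if a joint passes its speed limit or range.

ROBOT

A 6-joint arm with a two-finger parallel gripper is mounted at the origin on the work surface. World frame = base frame: x ahead of the robot, y to its left, z up, the work surface at z = 0. Lengths are in m, angles in rad, forces in N, time in s.
With the tool pointing down it reaches from about 0.25 to 0.725 m from the base axis. Payload 4 kg.
Tool frame: the origin (TCP) lies between the finger pads; the fingertips stand 19 mm ahead of it and the grasp point (between the pads) is the TCP; z points along the fingers, y is the direction in which the jaws open and shut (so a half turn about z gives the same grasp; the last joint's range is limited). The gripper opens to 85 mm and grips with 20 to 120 N. Pads are 22 mm wide; open, the fingers measure 114 mm over their backs; the gripper's body (76 mm by 85 mm) begins 54 mm behind the grasp point. The pads swing forward as they close: fully open they stand 13 mm farther back than shut.
Start: joints at [-1.147, 0.241, 0.005, 1.335, 0, 1.571], TCP at [0.206, -0.456, 0.25] pointing down, gripper open.
Joint ranges: [-2.72, 2.72], [-1.05, 1.87], [-1.09, 1.28], [-1.99, 2.15], [-1.42, 1.44], [-3.14, 3.14]. Speed limits (rad/s): [2.79, 2.79, 3.14, 3.14, 3.14, 3.14].

INTERFACE

Orientations are given as a unit quaternion [x, y, z, w].
In Python, from station import robot gives the robot as it stands.
- The arm moves only by the tool move_arm, never from a script. Its argument "commands" is a list of rows, each an object with "translation": the shift along the tool's x, y, z in cm, a list of three; "delta_rot": the turn, a rotation vector about the tool's x, y, z in rad, a list of three. In form: [{"translation": [x, y, z], "delta_rot": [rx, ry, rz]}, ...]. A call has 1 to 5 rows; each row shifts and turns the commanded pose from where the row before left it, along the tool's axes as they then stand; what a row does not reach is not made up. A row lasts 1/12 s, in which the tool goes at most 41.7 mm and 7.16 degrees, less where a joint would pass 70% of its speed; a pose out of reach is approached as far as the arm can. A call is refused whole if a number of a shift passes 4.17 or a number of a turn 0.125, either way. A call with a gripper value outside its range is refused whole. "gripper" is the closure, from 0 (fully open) to 1 (shut), set as the call begins (left out, the last holds). The fingers move at their own pace and stop on an object; "squeeze" is the grip in N (left out, the last holds). Time passes only in rows, so rows that do not move let the fingers close. It gives the time, the measured TCP pose, the force and the opening at its end, in the units of the state.
- robot.get_state(): the state, without advancing time (a new reading comes with each control period).
- robot.grab_frame(name): name is "side" or "top" or "wrist"; returns a dict with "color" (384x512x3 uint8, red, green, blue), "depth" (384x512 float32, m along the optical axis (not along the pixel's ray), 0 where there is no reading), "K" (3x3 intrinsics, pixels), "origin" and "orientation" of the camera in the world. Camera axes: x right, y down, z forward; pixel columns grow to the right and rows downward; lengths in m; the calibration is good to about 2 mm. A picture is of the moment at which its call begins.
- robot.close_job(): hands the job in, once; it reports no verdict.
The state is a dict: "clock": time; "joints": joint angles; "qvel": joint speeds; "tau": joint torques, N m; "eef_pos": TCP position; "tcp_rot": TCP orientation; "force": force on the tool from outside, world axes, zero at the start; "torque": the same for the moment, N m; "grip_width": finger opening in m.
Only numpy, scipy, OpenCV 4.12 (cv2) and the standard library are available. Lean on these libraries where they do the work, as an engineer would, in place of code of your own. Each camera call takes 0.05 s, during which the arm holds its last target. There are 200 camera calls.

## Working session

There is one attempt and no reset: what is moved stays moved. The work goes in short steps, Python scripts to look and compute and a tool call to move; the robot and the scene stay as the last step left them, time stands still between calls to the robot, and variables do not carry over. Pictures are saved under pics/ and viewed, about 8 in all and at most 12, crops included, and the job is handed in when it is done.

Besides the shell and the picture viewer there is one more tool, called as name(argument=value, ...), one argument or row to a line, values as JSON. move_arm: Moves the arm, as the interface text tells. Its arguments: {"type":"object","properties":{"commands":{"type":"array","items":{"type":"object","properties":{"translation":{"type":"array","items":{"type":"number"}},"delta_rot":{"type":"array","items":{"type":"number"}}}}},"gripper":{"type":"number"},"squeeze":{"type":"number"}},"required":["commands"]}

```bash
mkdir -p pics; cat > h.py <<'E'
import numpy as np, cv2
from scipy.spatial.transform import Rotation as R
from station import robot
def grab(n,save=None):
    f=robot.grab_frame(n)
    if save: cv2.imwrite('pics/'+save,f['color'][:,:,::-1])
    d=f['depth'].astype(float);K=np.array(f['K']);h,w=d.shape
    u,v=np.meshgrid(np.arange(w),np.arange(h))
    P=np.stack([(u-K[0,2])/K[0,0]*d,(v-K[1,2])/K[1,1]*d,d],-1)
    o=f['orientation'];Rm=R.from_quat(o).as_matrix() if np.size(o)==4 else np.array(o)
    f['P']=P@Rm.T+np.array(f['origin']);f['P'][d==0]=np.nan
    f['hsv']=cv2.cvtColor(f['color'],cv2.COLOR_RGB2HSV);f['R']=Rm
    return f
E
python3 - <<'E'
from h import *
import pickle
D={n:grab(n) for n in ('side','top')}
pickle.dump(D,open('d0.pkl','wb'))
cv2.imwrite('pics/a.png',np.vstack([cv2.resize(D[n]['color'][:,:,::-1],(400,300)) for n in D]))
cv2.imwrite('pics/top.png',D['top']['color'][:,:,::-1]);cv2.imwrite('pics/side.png',D['side']['color'][:,:,::-1])
print(robot.get_state())
for n in D: print(n,D[n]['origin'],D[n]['R'].round(2).tolist(),D[n]['K'])
E
```

```text
{'clock': 0.1, 'joints': array([-1.14699900e+00,  2.41320573e-01,  3.84751520e-03,  1.33520075e+00,
       -2.73502986e-05,  1.57080631e+00]), 'qvel': array([ 0.00043998, -0.00181148,  0.00283128,  0.00051922,  0.0013405 ,
       -0.00059363]), 'tau': array([-1.54988552e-04, -3.73137045e+01,  2.53010541e+01,  1.08416102e-02,
       -6.50454922e-06,  2.66511847e-06]), 'eef_pos': array([ 0.20538498, -0.45528179,  0.24950611]), 'tcp_rot': array([ 9.77633973e-01,  2.10311514e-01, -2.10805887e-04, -9.14864307e-04]), 'force': array([-0.11913927, -0.20908881, -0.26054928]), 'torque': array([-0.0422949 , -0.00682597,  0.01615938]), 'grip_width': 0.08580465526012836}
side [0.09746268 0.94357006 0.88193126] [[-0.92, -0.2, 0.32], [-0.38, 0.54, -0.75], [-0.03, -0.82, -0.58]] [[416.69365824   0.         254.4627993 ]
 [  0.         416.69365824 183.31507134]
 [  0.           0.           1.        ]]
top [ 0.32166467 -0.00314214  1.47411636] [[0.0, -0.99, 0.13], [-1.0, -0.0, 0.0], [0.0, -0.13, -0.99]] [[392.4459318    0.         257.73487568]
 [  0.         392.4459318  190.23158467]
 [  0.           0.           1.        ]]
```

View pics/top.png

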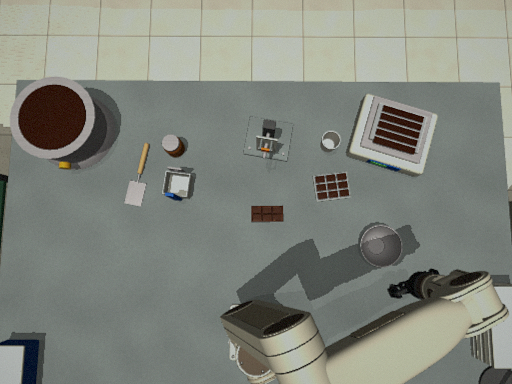

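View pics/side.png

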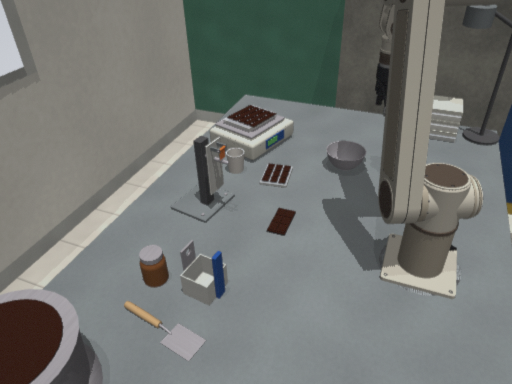

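The top view shows the caddy near px (177,182), with its blue tab at (172,196). The stand is near (268,140), with the flap at (264,153) and the peg pointing toward the robot. Next I measure both.

```bash
python3 - <<'E'
from h import *
import pickle
D=pickle.load(open('d0.pkl','rb'))
def st(n,name,m):
    p=D[n]['P'][m]; p=p[~np.isnan(p[:,0])]; print(n,name,len(p),p.mean(0).round(4),np.percentile(p,[3,50,97],axis=0).round(3).tolist())
    return p
for n in D:
    H=D[n]['hsv'];P=D[n]['P'];C=D[n]['color']
    near=lambda x,y,r:(np.hypot(P[...,0]-x,P[...,1]-y)<r)
    cad=near(.45,.31,.15)
    b=cad&(H[...,0]>100)&(H[...,0]<125)&(H[...,1]>130)&(P[...,2]>.02)
    p=st(n,'blue',b); 
    t=p[p[:,2]>.138]; print(' blue top',len(t),t.mean(0) if len(t) else '')
    o=near(.52,0,.15)&(H[...,0]>4)&(H[...,0]<18)&(H[...,1]>150)&(P[...,2]>.15)
    st(n,'orange',o)
    s=near(.52,0,.12)&(P[...,2]>.12); st(n,'stand',s)
    c=near(.48,.3,.08)&(P[...,2]>.085)&~b; st(n,'eyeplate?',c)
    c=near(.46,.3,.08)&(P[...,2]>.055)&(P[...,2]<.08)&~b; p=st(n,'rim',c)
    if len(p): print(cv2.minAreaRect(p[:,:2].astype(np.float32)))
# height maps crop
f=D['top']; z=f['P'][...,2]
np.set_printoptions(linewidth=250)
print((z[165:205:1,160:196]*1000).round().astype(int)[::2,::2]); print('stand');print((z[112:175:2,245:296:2]*1000).round())
crop=lambda n,a,b,c,d:cv2.resize(D[n]['color'][a:b,c:d,::-1],(400,400),interpolation=cv2.INTER_CUBIC)
cv2.imwrite('pics/b.png',np.hstack([crop('top',105,175,235,305),crop('side',130,220,165,255)]))
E
```

```text
side blue 342 [0.4798 0.3085 0.092 ] [[0.476, 0.293, 0.025], [0.479, 0.311, 0.094], [0.487, 0.318, 0.149]]
 blue top 60 [0.48123161 0.30648765 0.14569158]
side orange 42 [ 0.6178 -0.02    0.2336] [[0.613, -0.032, 0.216], [0.618, -0.021, 0.233], [0.62, -0.009, 0.248]]
side stand 153 [ 0.6201 -0.0196  0.2281] [[0.603, -0.04, 0.198], [0.619, -0.018, 0.234], [0.636, -0.003, 0.251]]
side eyeplate? 28 [0.4818 0.3013 0.119 ] [[0.475, 0.289, 0.091], [0.477, 0.292, 0.12], [0.49, 0.319, 0.147]]
side rim 128 [0.499  0.3212 0.0645] [[0.477, 0.258, 0.056], [0.494, 0.338, 0.065], [0.525, 0.346, 0.072]]
((0.4944639503955841, 0.30496490001678467), (0.09619380533695221, 0.03591643273830414), 65.84528350830078)
top blue 66 [0.4777 0.2946 0.1155] [[0.472, 0.285, 0.027], [0.477, 0.291, 0.134], [0.484, 0.314, 0.152]]
 blue top 32 [0.47881076 0.29888382 0.1480206 ]
top orange 21 [ 0.6144 -0.0241  0.2439] [[0.611, -0.035, 0.226], [0.614, -0.025, 0.247], [0.618, -0.012, 0.254]]
top stand 97 [ 0.6162 -0.0235  0.2322] [[0.598, -0.044, 0.202], [0.614, -0.023, 0.245], [0.635, -0.006, 0.256]]
top eyeplate? 4 [0.
[... 5425 characters left out ...]
   8.   2.   6.   2.   3.  -1.  -4.  -7.   4.   1.   2.  -2.  -3.   1.  -2.   4.   3.  -0.  -2.   7.  -6.]
 [  1.  -2.   2.   2.   0.   5.   4.   4.   1.   3.  -2.   1.   2.  -3.   0.  -2.   0.  -8.   3.  -2.  -5.   2.  -0.  -0.   1.   4.]
 [  4.  -1.  -2.   6.  -1.  -4.  -3.   7.  -1.  -2.  -0.  -2.  -3.   3.   1.  -2.   1.  -2.   2.  -0.  nan   0.  -2.   2.  -0.  -3.]
 [  1.   7.   6.   7.   7.  -0.  -0.   1.  -1.  -2.  -6.   4.   7.   1.  -2.   4.  -4.  -3.  -1.  -0.  -7.   1.   3.  -1.  -1.   4.]
 [  4.   1.   7.   6.   3.   5.  -1.   0.  -4.   3.   6.  -1.   2.   1.  -0.   3.   4.   2.  -2.   4.  -1.   0.  -2.   4.   4.   3.]]<stdin>:23: RuntimeWarning: invalid value encountered in cast
```

View pics/b.png

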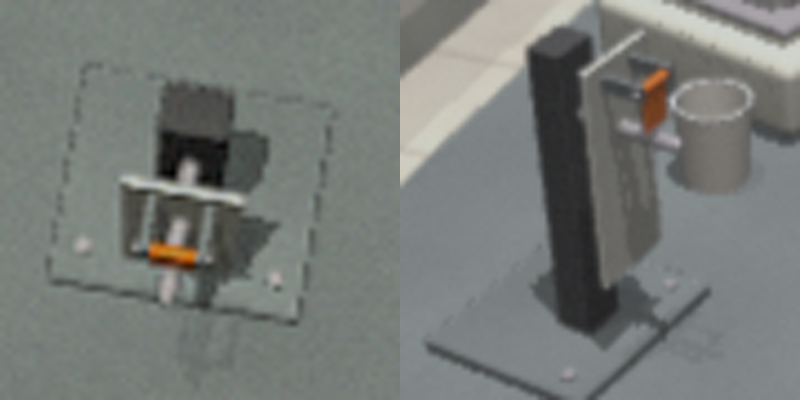

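The crop shows the stop plate's edge running from (120,180) to (245,205), a yaw of about -11°. The peg and flap face the robot, and the caddy is at a similar yaw. I'll move above the caddy so the wrist camera can look from close up.

move_arm(
  commands=[
    {"translation": [0,0,-1],"delta_rot": [0,0,0.125]},
    {"translation": [0,0,-1],"delta_rot": [0,0,0.125]},
    {"translation": [0,0,-1],"delta_rot": [0,0,0.125]},
    {"translation": [0,0,-1],"delta_rot": [0,0,0.125]},
    {"translation": [0,0,-1],"delta_rot": [0,0,0.125]},
  ],
  gripper=0,
)

```text
clock: 0.52
eef_pos: [0.2055, -0.4555, 0.3002]
tcp_rot: [0.995, -0.103, -0.0, -0.001]
force: [-0.8, -0.4, -0.5]
grip_width: 0.0855
```

move_arm(
  commands=[
    {"translation": [0.2,-3.9,0],"delta_rot": [0,0,0]},
    {"translation": [0.2,-3.9,0],"delta_rot": [0,0,0]},
    {"translation": [0.2,-3.9,0],"delta_rot": [0,0,0]},
    {"translation": [0.2,-3.9,0],"delta_rot": [0,0,0]},
    {"translation": [0.2,-3.9,0],"delta_rot": [0,0,0]},
  ],
)

```text
clock: 0.93
eef_pos: [0.2541, -0.2649, 0.2998]
tcp_rot: [0.995, -0.101, -0.0, -0.0]
force: [1.3, 1.1, 0.8]
grip_width: 0.0852
```

move_arm(
  commands=[
    {"translation": [0.2,-3.9,0],"delta_rot": [0,0,0]},
    {"translation": [0.2,-3.9,0],"delta_rot": [0,0,0]},
    {"translation": [0.2,-3.9,0],"delta_rot": [0,0,0]},
    {"translation": [0.2,-3.9,0],"delta_rot": [0,0,0]},
    {"translation": [0.2,-3.9,0],"delta_rot": [0,0,0]},
  ],
)

```text
clock: 1.35
eef_pos: [0.3028, -0.0758, 0.3002]
tcp_rot: [0.995, -0.101, 0.0, 0.0]
force: [1.3, 0.3, -0.4]
grip_width: 0.0853
```

```bash
python3 - <<'E'
from h import *
import pickle
f=grab('wrist','w1.png'); s=robot.get_state()
Rt=R.from_quat(s['tcp_rot']); print(s['clock'],s['eef_pos'],Rt.as_matrix().round(3).tolist(),s['force'])
print('cam in tool',Rt.inv().apply(np.array(f['origin'])-s['eef_pos']),(Rt.as_matrix().T@f['R']).round(3).tolist(),f['K'])
E
```

```text
1.4 [ 0.30428126 -0.06911352  0.30021904] [[0.982, -0.188, 0.001], [-0.188, -0.982, 0.006], [0.0, -0.006, -1.0]] [-0.17572245  2.28534675  0.47594301]
cam in tool [ 0.08435931  0.0065753  -0.12367235] [[-0.014, -0.946, -0.323], [1.0, -0.015, 0.001], [-0.006, -0.323, 0.946]] [[304.38636262   0.         255.41777081]
 [  0.         304.38636262 190.07125255]
 [  0.           0.           1.        ]]
```

move_arm(
  commands=[
    {"translation": [0.4,-3.8,0],"delta_rot": [0,0,0]},
    {"translation": [0.4,-3.8,0],"delta_rot": [0,0,0]},
    {"translation": [0.4,-3.8,0],"delta_rot": [0,0,0]},
    {"translation": [0.4,-3.8,0],"delta_rot": [0,0,0]},
    {"translation": [0.4,-3.8,0],"delta_rot": [0,0,0]},
  ],
)

```text
clock: 1.82
eef_pos: [0.3383, -0.0071, 0.3066]
tcp_rot: [0.998, -0.049, 0.001, -0.046]
force: [0.1, -0.1, 0.9]
grip_width: 0.0856
```

move_arm(
  commands=[
    {"translation": [0.4,-3.8,0],"delta_rot": [0,0,0]},
    {"translation": [0.4,-3.8,0],"delta_rot": [0,0,0]},
    {"translation": [0.4,-3.8,0],"delta_rot": [0,0,0]},
    {"translation": [0.4,-3.8,0],"delta_rot": [0,0,0]},
    {"translation": [0.4,-2.5,0],"delta_rot": [0,0,0]},
  ],
)

```text
clock: 2.23
eef_pos: [0.3643, 0.0562, 0.3296]
tcp_rot: [0.996, 0.007, -0.001, -0.09]
force: [0.6, -0.5, -0.2]
grip_width: 0.0849
```

move_arm(
  commands=[
    {"translation": [0,0,0],"delta_rot": [0,0,0]},
    {"translation": [0,0,0],"delta_rot": [0,0,0]},
  ],
)

```text
clock: 2.4
eef_pos: [0.3638, 0.0552, 0.3289]
tcp_rot: [0.996, 0.007, -0.002, -0.089]
force: [-0.5, 0.5, 1.0]
grip_width: 0.0855
```

```bash
python3 - <<'E'
from h import *
import pickle
f=grab('wrist','w1.png'); s=robot.get_state()
Rt=R.from_quat(s['tcp_rot']); print(s['clock'],s['eef_pos'],Rt.as_matrix().round(3).tolist(),s['force'])
pickle.dump(f,open('w1.pkl','wb'))
P=f['P'];H=f['hsv']
b=(H[...,0]>100)&(H[...,0]<130)&(H[...,1]>120)
p=P[b]; t=p[(p[:,2]>.142)&(p[:,2]<.158)]; print(len(p),len(t))
print('tabtop',t.mean(0),cv2.minAreaRect(t[:,:2].astype(np.float32)))
z=P[...,2]; near=np.hypot(P[...,0]-.52,P[...,1]-.29)<.12
e=P[near&~b&(z>.08)&(z<.15)&(P[...,0]>.53)]; print('eye',len(e),e.mean(0),np.percentile(e,[2,50,98],axis=0).round(4).tolist())
et=e[e[:,2]>.128]; print('eyetop',len(et),et.mean(0),cv2.minAreaRect(et[:,:2].astype(np.float32)))
r=P[near&(z>.062)&(z<.076)]; print('rim',cv2.minAreaRect(r[:,:2].astype(np.float32)))
E
```

```text
2.45 [0.36341641 0.0549705  0.32873863] [[1.0, 0.013, -0.005], [0.014, -0.984, 0.177], [-0.002, -0.177, -0.984]] [-0.31252306  1.46348963 -0.12214657]
2992 327
tabtop [0.48209881 0.29686829 0.14758485] ((0.4820883870124817, 0.2987334132194519), (0.030858725309371948, 0.011461226269602776), 83.22577667236328)<stdin>:11: RuntimeWarning: Mean of empty slice.
  ret = um.true_divide(
Traceback (most recent call last):
IndexError: index -1 is out of bounds for axis 0 with size 0
```

View pics/w1.png

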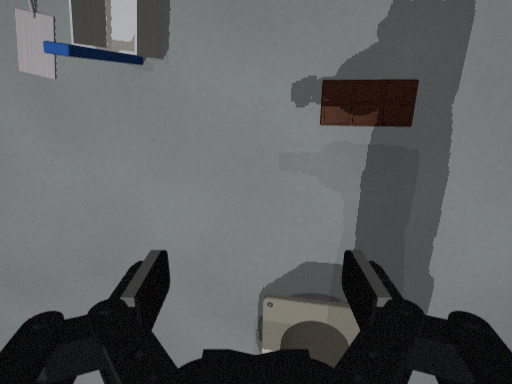

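Joint 6 ran into its limit, so I'll use the half-turn grasp. First I unwind the wrist and level the tool. The picture shows the blue tab at (95,53), with the caddy behind it.

move_arm(
  commands=[
    {"translation": [0,0,0],"delta_rot": [0,0,-0.125]},
    {"translation": [0,0,0],"delta_rot": [0,0,-0.125]},
    {"translation": [0,0,0],"delta_rot": [-0.09,0,-0.08]},
    {"translation": [0,0,0],"delta_rot": [-0.08,0,-0.08]},
    {"translation": [0,0,0],"delta_rot": [0,0,-0.125]},
  ],
)

```text
clock: 2.87
eef_pos: [0.3627, 0.0555, 0.329]
tcp_rot: [0.962, 0.271, 0.028, -0.001]
force: [-0.4, -0.9, -0.2]
grip_width: 0.0856
```

move_arm(
  commands=[
    {"translation": [0,0,0],"delta_rot": [0,0,-0.125]},
    {"translation": [0,0,0],"delta_rot": [0,0,-0.125]},
    {"translation": [0,0,0],"delta_rot": [0,0,-0.125]},
    {"translation": [0,0,0],"delta_rot": [0,0,-0.125]},
    {"translation": [0,0,0],"delta_rot": [0,0,-0.125]},
  ],
)

```text
clock: 3.28
eef_pos: [0.363, 0.0545, 0.3286]
tcp_rot: [0.832, 0.554, 0.027, 0.007]
force: [-0.1, -0.5, 0.5]
grip_width: 0.0852
```

move_arm(
  commands=[
    {"translation": [0,0,0],"delta_rot": [0,0,-0.125]},
    {"translation": [0,0,0],"delta_rot": [0,0,-0.125]},
    {"translation": [0,0,0],"delta_rot": [0,0,-0.125]},
    {"translation": [0,0,0],"delta_rot": [0,0,-0.125]},
    {"translation": [0,0,0],"delta_rot": [0,0,-0.125]},
  ],
)

```text
clock: 3.7
eef_pos: [0.363, 0.0545, 0.3286]
tcp_rot: [0.622, 0.783, 0.023, 0.015]
force: [0.4, 0.1, 0.6]
grip_width: 0.0854
```

move_arm(
  commands=[
    {"translation": [0,0,0],"delta_rot": [0,0,-0.125]},
    {"translation": [0,0,0],"delta_rot": [0,0,-0.125]},
    {"translation": [0,0,0],"delta_rot": [0,0,-0.125]},
    {"translation": [0,0,0],"delta_rot": [0,0,-0.125]},
    {"translation": [0,0,0],"delta_rot": [0,0,-0.125]},
  ],
)

```text
clock: 4.12
eef_pos: [0.363, 0.0545, 0.3286]
tcp_rot: [0.351, 0.936, 0.018, 0.021]
force: [0.1, 0.3, -0.4]
grip_width: 0.0855
```

move_arm(
  commands=[
    {"translation": [0,0,0],"delta_rot": [0,0,-0.125]},
    {"translation": [0,0,0],"delta_rot": [0,0,-0.125]},
    {"translation": [0,0,0],"delta_rot": [0,0,-0.125]},
    {"translation": [0,0,0],"delta_rot": [0,0,0]},
    {"translation": [0,0,0],"delta_rot": [0,0,0]},
  ],
)

```text
clock: 4.53
eef_pos: [0.3632, 0.0546, 0.3287]
tcp_rot: [0.175, 0.984, 0.013, 0.024]
force: [0.1, 0.7, 0.1]
grip_width: 0.0855
```

```bash
python3 - <<'E'
from h import *
s=robot.get_state()
Rt=R.from_quat(s['tcp_rot']).as_matrix(); print(s['clock'],s['joints'],s['eef_pos'],Rt.round(3).tolist(),'yaw',np.degrees(np.arctan2(Rt[1,0],Rt[0,0])))
E
```

```text
4.5333 [ 0.1410233  -0.09072555 -0.15704905  1.45038517  0.01054777  0.49316424] [0.36317541 0.05458931 0.32869389] [[-0.938, 0.344, 0.052], [0.345, 0.938, 0.018], [-0.043, 0.035, -0.998]] yaw 159.79749789379207
```

```bash
cat >> h.py <<'E'
def plan(pos,yaw,pitch=0):
    """rotate-first: print total rotvec (current tool) and translation (tool after turn), cm.
    yaw deg: caddy x heading; tool x opposite, z down"""
    s=robot.get_state();Rc=R.from_quat(s['tcp_rot'])
    T=R.from_euler('z',yaw,degrees=True)*R.from_matrix(np.diag([-1.,1,-1]))
    rv=(Rc.inv()*T).as_rotvec(); t=T.inv().apply(np.array(pos)-s['eef_pos'])*100
    print('t',round(s['clock'],2),'pos',s['eef_pos'].round(4),'rotvec',rv.round(4),'transl cm (after)',t.round(2),'(before)',(Rc.inv().apply(np.array(pos)-s['eef_pos'])*100).round(2),'F',s['force'].round(1))
E
python3 -c "
from h import *
plan([.44,.30,.30],-7)"
```

```text
t 4.53 pos [0.3632 0.0546 0.3287] rotvec [ 0.0298  0.0465 -0.2296] transl cm (after) [-4.63 25.29  2.87] (before) [ 1.39 25.57  3.71] F [0.1 0.7 0.1]
```

move_arm(
  commands=[
    {"translation": [0,0,0],"delta_rot": [0.015,0.023,-0.115]},
    {"translation": [0,0,0],"delta_rot": [0.015,0.023,-0.115]},
    {"translation": [-0.6,3.6,0.4],"delta_rot": [0,0,0]},
    {"translation": [-0.7,3.6,0.4],"delta_rot": [0,0,0]},
    {"translation": [-0.7,3.6,0.4],"delta_rot": [0,0,0]},
  ],
)

```text
clock: 4.95
eef_pos: [0.3965, 0.1605, 0.3169]
tcp_rot: [0.062, 0.998, -0.0, 0.001]
force: [0.4, -0.1, 0.3]
grip_width: 0.0856
```

move_arm(
  commands=[
    {"translation": [-0.7,3.6,0.4],"delta_rot": [0,0,0]},
    {"translation": [-0.7,3.6,0.4],"delta_rot": [0,0,0]},
    {"translation": [-0.6,3.6,0.4],"delta_rot": [0,0,0]},
    {"translation": [-0.6,3.6,0.4],"delta_rot": [0,0,0]},
    {"translation": [0,0,0],"delta_rot": [0,0,0]},
  ],
)

```text
clock: 5.37
eef_pos: [0.4397, 0.3048, 0.2978]
tcp_rot: [0.058, 0.998, 0.0, -0.001]
force: [0.3, -0.9, -0.3]
grip_width: 0.0853
```

move_arm(
  commands=[
    {"translation": [0,0,0],"delta_rot": [0,0,0]},
    {"translation": [0,0,0],"delta_rot": [0,0,0]},
  ],
)

```text
clock: 5.53
eef_pos: [0.4385, 0.2993, 0.3004]
tcp_rot: [0.06, 0.998, -0.001, -0.0]
force: [0.1, 0.3, 1.0]
grip_width: 0.0855
```

```bash
cat > cad.py <<'E'
from h import *
import pickle
f=grab('wrist','w2.png'); plan([.44,.30,.30],-7)
pickle.dump(f,open('w2.pkl','wb'))
P=f['P'];H=f['hsv'];z=P[...,2]
b=(H[...,0]>100)&(H[...,0]<130)&(H[...,1]>120)&(z>.02)
p=P[b]; t=p[(p[:,2]>.140)&(p[:,2]<.156)]
print('tabtop',len(p),len(t),t.mean(0),cv2.minAreaRect(t[:,:2].astype(np.float32)))
near=np.hypot(P[...,0]-.52,P[...,1]-.29)<.12
e=P[near&~b&(z>.08)&(z<.15)&(P[...,0]>.53)]
if len(e): 
    print('eye',len(e),e.mean(0),np.percentile(e,[2,50,98],axis=0).round(4).tolist())
    l=cv2.fitLine(e[:,:2].astype(np.float32),cv2.DIST_HUBER,0,.01,.01).ravel(); print('line',l,'xaxis yaw',np.degrees(np.arctan2(l[1],l[0]))%180-90)
# tab front face yaw
q=p[(p[:,2]<.138)]; l=cv2.fitLine(q[:,:2].astype(np.float32),cv2.DIST_HUBER,0,.01,.01).ravel(); print('tabface',len(q),l,np.degrees(np.arctan2(l[1],l[0]))%180-90)
E
python3 cad.py
```

```text
t 5.58 pos [0.4386 0.2989 0.3009] rotvec [-0.0008  0.0006  0.0023] transl cm (after) [-0.12  0.13  0.09] (before) [-0.12  0.13  0.09] F [-0.1 -0.6  0.5]
tabtop 3061 359 [0.48009118 0.29987446 0.14715439] ((0.4809102714061737, 0.29950574040412903), (0.028918903321027756, 0.010758280754089355), 82.16996765136719)
eye 1198 [0.57319447 0.28823054 0.11265178] [[0.5695, 0.2646, 0.0819], [0.5733, 0.2881, 0.1124], [0.5778, 0.3122, 0.1362]]
line [0.13445583 0.9909196  0.5735584  0.29345423] xaxis yaw -7.7271576
tabface 800 [0.1223536  0.9924866  0.47656962 0.30024415] -7.0279617
```

View pics/w2.png

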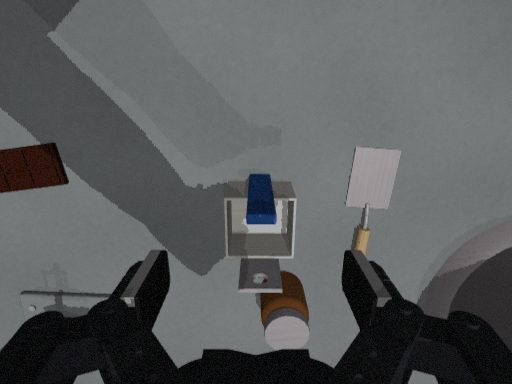

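The tab top is at px (260,198) and the eye plate at (260,275). The tab-to-eye offset matches the given sizes: grip at about (0.4815, 0.2995), yaw about -7.5°. I'll move over it, descend and grip.

move_arm(
  commands=[
    {"translation": [-2.1,0.3,0],"delta_rot": [0,0,0.005]},
    {"translation": [-2.1,0.3,0],"delta_rot": [0,0,0.005]},
    {"translation": [0,0,3.0],"delta_rot": [0,0,0]},
    {"translation": [0,0,3.0],"delta_rot": [0,0,0]},
    {"translation": [0,0,3.0],"delta_rot": [0,0,0]},
  ],
)

```text
clock: 6.0
eef_pos: [0.4823, 0.2992, 0.2115]
tcp_rot: [0.066, 0.998, 0.001, 0.002]
force: [0.1, 0.2, 0.3]
grip_width: 0.0853
```

```bash
python3 -c "
from h import *
plan([.4815,.2995,.125],-7.5)"
```

```text
t 6.0 pos [0.4823 0.2992 0.2115] rotvec [ 0.002   0.0037 -0.0008] transl cm (after) [0.08 0.02 8.65] (before) [0.12 0.   8.65] F [0.1 0.2 0.3]
```

move_arm(
  commands=[
    {"translation": [0,0,2.1],"delta_rot": [0,0,0]},
    {"translation": [0,0,2.1],"delta_rot": [0,0,0]},
    {"translation": [0,0,2.1],"delta_rot": [0,0,0]},
    {"translation": [0,0,1.8],"delta_rot": [0,0,0]},
    {"translation": [0,0,0],"delta_rot": [0,0,0]},
  ],
)

```text
clock: 6.42
eef_pos: [0.4793, 0.2976, 0.127]
tcp_rot: [0.065, 0.998, -0.002, -0.002]
force: [-0.7, -0.5, -0.4]
grip_width: 0.0852
```

```bash
python3 -c "
from h import *
plan([.4815,.2995,.125],-7.5)"
```

```text
t 6.42 pos [0.4793 0.2976 0.127 ] rotvec [-0.0044 -0.0041 -0.0001] transl cm (after) [-0.2   0.21  0.2 ] (before) [-0.2   0.21  0.2 ] F [-0.7 -0.5 -0.4]
```

move_arm(
  commands=[
    {"translation": [-0.2,0.2,0.2],"delta_rot": [0,0,0]},
    {"translation": [0,0,0],"delta_rot": [0,0,0]},
  ],
)

```text
clock: 6.58
eef_pos: [0.4848, 0.3022, 0.1295]
tcp_rot: [0.065, 0.998, 0.001, 0.002]
force: [0.1, -0.4, 1.1]
grip_width: 0.0852
```

move_arm(
  commands=[
    {"translation": [0,0,0],"delta_rot": [0,0,0]},
    {"translation": [0,0,0],"delta_rot": [0,0,0]},
    {"translation": [0,0,0],"delta_rot": [0,0,0]},
    {"translation": [0,0,0],"delta_rot": [0,0,0]},
    {"translation": [0,0,0],"delta_rot": [0,0,0]},
  ],
  gripper=1,
  squeeze=90,
)

```text
clock: 7.0
eef_pos: [0.4838, 0.3023, 0.1286]
tcp_rot: [0.064, 0.998, -0.0, 0.001]
force: [1.3, 0.2, 0.4]
grip_width: 0.029
```

move_arm(
  commands=[
    {"translation": [0,0,0],"delta_rot": [0,0,0]},
    {"translation": [0,0,0],"delta_rot": [0,0,0]},
    {"translation": [0,0,0],"delta_rot": [0,0,0]},
    {"translation": [0,0,0],"delta_rot": [0,0,0]},
    {"translation": [0,0,0],"delta_rot": [0,0,0]},
  ],
)

```text
clock: 7.42
eef_pos: [0.4838, 0.3023, 0.1285]
tcp_rot: [0.064, 0.998, -0.0, 0.001]
force: [-1.6, -2.3, 5.2]
grip_width: 0.029
```

```bash
python3 -c "
from h import *
plan([.4815,.2995,.125],-7.5)"
```

```text
t 7.42 pos [0.4838 0.3023 0.1285] rotvec [0.     0.0015 0.0027] transl cm (after) [ 0.2  -0.31  0.35] (before) [ 0.2  -0.3   0.35] F [-1.6 -2.3  5.2]
```

move_arm(
  commands=[
    {"translation": [0,0,-0.5],"delta_rot": [0,0,0]},
    {"translation": [0,0,-1],"delta_rot": [0,0,0]},
    {"translation": [0,0,-2],"delta_rot": [0,0,0]},
    {"translation": [0,0,-2.5],"delta_rot": [0,0,0]},
    {"translation": [0,0,-2.5],"delta_rot": [0,0,0]},
  ],
)

```text
clock: 7.83
eef_pos: [0.4827, 0.3021, 0.2129]
tcp_rot: [0.064, 0.998, -0.001, -0.001]
force: [0.8, 0.2, -3.2]
grip_width: 0.0285
```

move_arm(
  commands=[
    {"translation": [0,0,-2.5],"delta_rot": [0,0,0]},
    {"translation": [0,0,-2],"delta_rot": [0,0,0]},
    {"translation": [0,0,-1],"delta_rot": [0,0,0]},
    {"translation": [0,0,0],"delta_rot": [0,0,0]},
    {"translation": [0,0,0],"delta_rot": [0,0,0]},
  ],
)

```text
clock: 8.25
eef_pos: [0.4834, 0.3025, 0.2674]
tcp_rot: [0.064, 0.998, -0.0, 0.0]
force: [-0.4, 0.0, -4.2]
grip_width: 0.0292
```

```bash
python3 -c "
from h import *
D={n:0 for n in ()}
f=grab('top');P=f['P'];C=f['color']
# refine stand from several top/side frames: average depth
import pickle
S={}
for n in('top','side'):
    fs=[grab(n) for _ in range(8)]
    d=np.nanmedian([g['P'] for g in fs],axis=0); fs[0]['P']=d; S[n]=fs[0]
pickle.dump(S,open('s.pkl','wb'))
for n in S:
    P=S[n]['P'];H=S[n]['hsv'];z=P[...,2];near=np.hypot(P[...,0]-.62,P[...,1]+.02)<.12
    o=near&(H[...,0]>4)&(H[...,0]<18)&(H[...,1]>150)&(z>.15);p=P[o]
    l=cv2.fitLine(p[:,:2].astype(np.float32),cv2.DIST_HUBER,0,.01,.01).ravel();print(n,'flap',p.mean(0),l,np.degrees(np.arctan2(l[1],l[0]))%180-90, p.min(0),p.max(0))
    base=near&(z>.006)&(z<.02);p=P[base];r=cv2.minAreaRect(p[:,:2].astype(np.float32));print('base',r)
    pl=P[near&(z>.248)&(z<.275)];print('top pts',len(pl));
    q=P[near&(z>.19)&(z<.215)&(P[...,0]<.605)];print('peg',len(q),q.round(4).tolist()[:40])
plan([.47,.0,.30],-10)
"
```

```text
top flap [ 0.61427488 -0.02434916  0.2441984 ] [ 0.2041997   0.9789293   0.6141344  -0.02352973] -11.782661 [ 0.61115308 -0.03509129  0.22882964] [ 0.61789817 -0.01226916  0.24970102]
base ((0.6859331130981445, -0.0355491042137146), (0.16916143894195557, 0.09521728754043579), 80.376220703125)
top pts 226
peg 12 [[0.6041, -0.0193, 0.2068], [0.6041, -0.0226, 0.2068], [0.6049, -0.0259, 0.2033], [0.6017, -0.016, 0.2023], [0.6008, -0.0193, 0.2066], [0.6008, -0.0226, 0.2065], [0.6015, -0.0259, 0.2034], [0.5977, -0.0193, 0.2056], [0.5979, -0.0226, 0.2047], [0.5986, -0.026, 0.2015], [0.5953, -0.0194, 0.2011], [0.5949, -0.0227, 0.2029]]
side flap [ 0.61756007 -0.02154888  0.23548623] [ 0.13513397  0.9908273   0.61739284 -0.02087287] -7.7663727 [ 0.61459313 -0.03644301  0.21479418] [ 0.62429755 -0.01247894  0.24839311]
base ((0.6724261045455933, -0.030291475355625153), (0.1696327179670334, 0.05943390354514122), 77.3637924194336)
top pts 14
peg 8 [[0.605, -0.0184, 0.204], [0.6025, -0.0203, 0.2034], [0.6042, -0.0163, 0.2018], [0.6013, -0.0174, 0.2018], [0.599, -0.0197, 0.2009], [0.6033, -0.0142, 0.1996], [0.5997, -0.0138, 0.2006], [0.5996, -0.0202, 0.1968]]
t 9.1 pos [0.4836 0.3024 0.268 ] rotvec [0.     0.001  0.0465] transl cm (after) [ -3.91 -30.02  -3.2 ] (before) [ -2.51 -30.17  -3.2 ] F [-0.5  0.1 -3.9]
```

move_arm(
  commands=[
    {"translation": [0,0,-0.8],"delta_rot": [0,0,0.12]},
    {"translation": [0,0,-0.8],"delta_rot": [0,0,0.12]},
    {"translation": [0,0,-0.8],"delta_rot": [0,0,0.12]},
    {"translation": [0,0,-0.8],"delta_rot": [0,0,0.12]},
    {"translation": [0,0,0],"delta_rot": [0,0,0.12]},
  ],
)

```text
clock: 9.52
eef_pos: [0.4843, 0.3028, 0.302]
tcp_rot: [0.359, 0.933, 0.002, 0.002]
force: [0.7, -0.3, -2.7]
grip_width: 0.0288
```

move_arm(
  commands=[
    {"translation": [0,0,0],"delta_rot": [0,0,0.12]},
    {"translation": [0,0,0],"delta_rot": [0,0,0.12]},
    {"translation": [0,0,0],"delta_rot": [0,0,0.12]},
    {"translation": [0,0,0],"delta_rot": [0,0,0.12]},
    {"translation": [0,0,0],"delta_rot": [0,0,0.12]},
  ],
)

```text
clock: 9.93
eef_pos: [0.4836, 0.3025, 0.3]
tcp_rot: [0.619, 0.786, 0.0, 0.0]
force: [0.9, 0.9, -3.5]
grip_width: 0.0288
```

move_arm(
  commands=[
    {"translation": [0,0,0],"delta_rot": [0,0,0.12]},
    {"translation": [0,0,0],"delta_rot": [0,0,0.12]},
    {"translation": [0,0,0],"delta_rot": [0,0,0.12]},
    {"translation": [0,0,0],"delta_rot": [0,0,0.06]},
    {"translation": [0,0,0],"delta_rot": [0,0,0]},
  ],
)

```text
clock: 10.35
eef_pos: [0.4837, 0.3025, 0.3]
tcp_rot: [0.767, 0.641, 0.001, 0.0]
force: [-0.2, -0.7, -3.8]
grip_width: 0.0285
```

```bash
python3 -c "
from h import *
plan([.45,-.105,.30],-100)"
```

```text
t 10.35 pos [0.4837 0.3025 0.3   ] rotvec [ 0.0013 -0.0003 -0.0036] transl cm (after) [-40.71   3.76   0.  ] (before) [-40.7    3.91  -0.  ] F [-0.2 -0.7 -3.8]
```

move_arm(
  commands=[
    {"translation": [-2,0.2,0],"delta_rot": [0,0,0]},
    {"translation": [-3.2,0.3,0],"delta_rot": [0,0,0]},
    {"translation": [-3.2,0.3,0],"delta_rot": [0,0,0]},
    {"translation": [-3.2,0.3,0],"delta_rot": [0,0,0]},
    {"translation": [-3.2,0.3,0],"delta_rot": [0,0,0]},
  ],
)

```text
clock: 10.77
eef_pos: [0.471, 0.1531, 0.3001]
tcp_rot: [0.766, 0.643, 0.001, 0.001]
force: [-0.4, -0.8, -3.6]
grip_width: 0.0289
```

move_arm(
  commands=[
    {"translation": [-3.2,0.3,0],"delta_rot": [0,0,0]},
    {"translation": [-3.2,0.3,0],"delta_rot": [0,0,0]},
    {"translation": [-3.2,0.3,0],"delta_rot": [0,0,0]},
    {"translation": [-3.2,0.3,0],"delta_rot": [0,0,0]},
    {"translation": [-3.2,0.3,0],"delta_rot": [0,0,0]},
  ],
)

```text
clock: 11.18
eef_pos: [0.4575, -0.0073, 0.3003]
tcp_rot: [0.766, 0.643, 0.001, 0.001]
force: [0.4, -0.0, -4.5]
grip_width: 0.0287
```

move_arm(
  commands=[
    {"translation": [-3.2,0.3,0],"delta_rot": [0,0,0]},
    {"translation": [-3.2,0.3,0],"delta_rot": [0,0,0]},
    {"translation": [-2.2,0.3,0],"delta_rot": [0,0,0]},
    {"translation": [-1.3,0.1,0],"delta_rot": [0,0,0]},
    {"translation": [0.4,2.4,0],"delta_rot": [0,0,0]},
  ],
)

```text
clock: 11.6
eef_pos: [0.4709, -0.1082, 0.3007]
tcp_rot: [0.768, 0.64, -0.001, -0.0]
force: [-1.0, -0.3, -3.1]
grip_width: 0.0287
```

move_arm(
  commands=[
    {"translation": [0.5,2.9,0],"delta_rot": [0,0,0]},
    {"translation": [0.5,2.9,0],"delta_rot": [0,0,0]},
    {"translation": [0.5,2.9,0],"delta_rot": [0,0,0]},
    {"translation": [0.4,2.4,0],"delta_rot": [0,0,0]},
    {"translation": [0.2,1.3,0],"delta_rot": [0,0,0]},
  ],
)

```text
clock: 12.02
eef_pos: [0.6029, -0.1065, 0.2992]
tcp_rot: [0.766, 0.643, 0.001, 0.001]
force: [0.7, 1.0, -3.6]
grip_width: 0.0286
```

move_arm(
  commands=[
    {"translation": [0,0,0],"delta_rot": [0,0,0]},
    {"translation": [0,0,0],"delta_rot": [0,0,0]},
    {"translation": [0,0,0],"delta_rot": [0,0,0]},
  ],
)

```text
clock: 12.27
eef_pos: [0.5995, -0.1066, 0.2999]
tcp_rot: [0.767, 0.642, -0.0, -0.0]
force: [0.0, 0.5, -4.2]
grip_width: 0.0287
```

```bash
cat > stand.py <<'E'
from h import *
import pickle
fs=[grab('wrist','w3.png') for _ in range(6)];f=fs[0];f['P']=np.nanmedian([g['P'] for g in fs],axis=0)
plan([.60,-.105,.30],-100)
pickle.dump(f,open('w3.pkl','wb'))
P=f['P'];H=f['hsv'];z=P[...,2];near=np.hypot(P[...,0]-.62,P[...,1]+.02)<.12
o=near&(H[...,0]>4)&(H[...,0]<18)&(H[...,1]>150)&(z>.15);p=P[o]
if len(p): l=cv2.fitLine(p[:,:2].astype(np.float32),cv2.DIST_HUBER,0,.01,.01).ravel();print('flap',len(p),p.mean(0),np.degrees(np.arctan2(l[1],l[0]))%180-90, p.min(0),p.max(0))
p=P[near&(z>.006)&(z<.02)];print('base',len(p),cv2.minAreaRect(p[:,:2].astype(np.float32)) if len(p) else '')
q=P[near&(z>.19)&(z<.216)&(P[...,0]<.606)&(P[...,0]>.57)];print('peg',len(q))
if len(q): l=cv2.fitLine(q[:,:2].astype(np.float32),cv2.DIST_HUBER,0,.01,.01).ravel();print(l,np.degrees(np.arctan2(l[1],l[0])),q.min(0),q.max(0),q.mean(0))
E
python3 stand.py
```

```text
t 12.57 pos [ 0.5998 -0.1067  0.3007] rotvec [ 0.0016  0.0001 -0.0028] transl cm (after) [ 0.17 -0.01  0.07] (before) [ 0.17 -0.01  0.07] F [ 0.3 -0.2 -3.5]
flap 551 [ 0.61747328 -0.02659636  0.25130647] -7.3684845 [ 0.54662649 -0.12506903  0.24604534] [ 0.65307872 -0.01143312  0.36488262]
base 3027 ((0.6878926157951355, -0.036833085119724274), (0.17013898491859436, 0.09234059602022171), 80.25167083740234)
peg 667
[ 0.21867166  0.9757985   0.5917299  -0.07849468] 77.36897 [ 0.570009   -0.10532886  0.19002499] [ 0.6059911  -0.01674526  0.21594175] [ 0.59172988 -0.07849469  0.20386961]
```

View pics/w3.png

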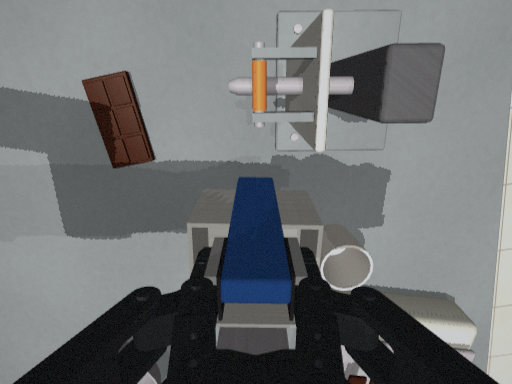

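The wrist view shows the peg tip at px (230,86), the flap at (259,86) and the top of the stop plate at u≈320–332. I compute the peg pose from those.

```bash
python3 - <<'E'
from h import *
import pickle
f=pickle.load(open('w3.pkl','rb'));P=f['P'];H=f['hsv'];z=P[...,2]
uv=np.zeros(z.shape,bool);uv[70:102,224:252]=1
q=P[uv&(z>.185)&(z<.22)]
th=np.radians(-9.75);u=np.array([np.cos(th),np.sin(th)]);n=np.array([-u[1],u[0]])
a=q[:,:2]@u;c=q[:,:2]@n
for lo in np.arange(a.min(),a.max(),.004):
    m=(a>=lo)&(a<lo+.004)
    if m.sum()>3: print('peg',round(lo,4),m.sum(),c[m].min().round(4),c[m].max().round(4),'ctr',((c[m].min()+c[m].max())/2).round(4),'med',np.median(c[m]).round(4),'z95',np.percentile(q[m,2],95).round(4))
uv[:]=0;uv[10:155,308:340]=1
p=P[uv&(z>.250)&(z<.275)];a2=p[:,:2]@u;c2=p[:,:2]@n
print('stoptop',len(p),np.percentile(a2,[2,50,98]),c2.min(),c2.max(),p[:,2].mean())
l=cv2.fitLine(p[:,:2].astype(np.float32),cv2.DIST_HUBER,0,.01,.01).ravel();print(np.degrees(np.arctan2(l[1],l[0]))%180-90)
o=(H[...,0]>4)&(H[...,0]<18)&(H[...,1]>150);o[:50]=0;o[125:]=0;p=P[o&(z>.2)&(z<.27)];print('flap a',np.percentile(p[:,:2]@u,[2,50,98]),'c',(p[:,:2]@n).min(),(p[:,:2]@n).max(),p[:,2].mean())
uv[:]=0;uv[75:98,272:300]=1;p=P[uv&(z>.19)&(z<.22)];c3=p[:,:2]@n;print('inner peg',len(p),c3.min(),c3.max(),np.median(c3),np.percentile(p[:,2],90))
# held caddy: tab top
b=(H[...,0]>100)&(H[...,0]<130)&(H[...,1]>120)&(z>.2)
s=robot.get_state();Rt=R.from_quat(s['tcp_rot']);t=Rt.inv().apply(P[b]-s['eef_pos'])
print('tab in tool',len(t),np.percentile(t,[2,50,98],axis=0).round(4).tolist())
E
```

```text
peg 0.5932 80 0.0753 0.0852 ctr 0.0802 med 0.0806 z95 0.2053
peg 0.5972 105 0.0746 0.0858 ctr 0.0802 med 0.0806 z95 0.2061
peg 0.6012 108 0.0746 0.0858 ctr 0.0802 med 0.0802 z95 0.2062
peg 0.6052 72 0.0746 0.0857 ctr 0.0801 med 0.0802 z95 0.2062
stoptop 2188 [0.63983981 0.64459816 0.64852778] 0.04583740241790135 0.11449667037148743 0.2581395229887386
-9.55024
flap a [0.60932788 0.61372556 0.61654783] c 0.06777381801499968 0.09322383363189655 0.24815569491192283
inner peg 519 0.0743243851891529 0.08628786816621882 0.08036306231973313 0.2060964081492287
tab in tool 7108 [[0.0001, -0.0179, -0.06], [0.0099, 0.0006, -0.0015], [0.0127, 0.023, 0.0924]]
```

```bash
python3 - <<'E'
from h import *
import pickle
f=pickle.load(open('w3.pkl','rb'));P=f['P'];H=f['hsv'];z=P[...,2]
b=(H[...,0]>100)&(H[...,0]<130)&(H[...,1]>120)&(z>.2)
s=robot.get_state();Rt=R.from_quat(s['tcp_rot']);t=Rt.inv().apply(P[b]-s['eef_pos'])
for lo in np.arange(-.03,.1,.01):
    m=(t[:,2]>=lo)&(t[:,2]<lo+.01)
    if m.sum()>20: print(round(lo,3),m.sum(),'x',np.percentile(t[m,0],[5,50,95]).round(4),'y',np.percentile(t[m,1],[2,98]).round(4))
m=(t[:,2]>0)&(t[:,2]<.085);print('pitch slope',np.polyfit(t[m,2],t[m,0],1))
# where should grip TCP be for eye 40 mm before tip, a: along u
th=np.radians(-9.7);u=np.array([np.cos(th),np.sin(th)]);n=np.array([-u[1],u[0]])
g=(.590-.045-.090)*u+.0802*n; print('pregrip',g)
plan([*g,.300],-9.7)
E
```

```text
-0.03 37 x [0.0006 0.0075 0.0139] y [-0.0316  0.0448]
-0.02 2417 x [0.0003 0.0078 0.0101] y [-0.0131  0.0146]
-0.01 797 x [0.0095 0.0099 0.0103] y [-0.0132  0.0147]
0.0 654 x [0.0095 0.0099 0.0103] y [-0.0132  0.015 ]
0.01 534 x [0.0095 0.01   0.0103] y [-0.0132  0.0147]
0.02 451 x [0.0095 0.01   0.0103] y [-0.0132  0.0144]
0.03 385 x [0.0096 0.01   0.0103] y [-0.0133  0.0145]
0.04 321 x [0.0096 0.0101 0.0104] y [-0.0133  0.0144]
0.05 279 x [0.0096 0.0101 0.0104] y [-0.0134  0.0144]
0.06 247 x [0.0097 0.0101 0.0105] y [-0.0134  0.0145]
0.07 213 x [0.0097 0.0101 0.0104] y [-0.0133  0.0143]
0.08 177 x [0.0097 0.0102 0.0105] y [-0.0135  0.0142]
0.09 171 x [0.0097 0.0102 0.0105] y [-0.0133  0.0145]
pitch slope [0.00275166 0.00989935]
pregrip [0.46200793 0.00239075]
t 12.57 pos [ 0.5998 -0.1067  0.3007] rotvec [ 1.2000e-03  1.3000e-03 -1.5788e+00] transl cm (after) [15.42  8.43  0.07] (before) [  8.3  -15.49   0.05] F [ 0.3 -0.2 -3.5]
```

move_arm(
  commands=[
    {"translation": [-0.4,-2.2,0],"delta_rot": [0,0,0]},
    {"translation": [-0.6,-3.5,0],"delta_rot": [0,0,0]},
    {"translation": [-0.6,-3.5,0],"delta_rot": [0,0,0]},
    {"translation": [-0.6,-3.5,0],"delta_rot": [0,0,0]},
    {"translation": [-0.4,-2.2,0],"delta_rot": [0,0,0]},
  ],
)

```text
clock: 12.98
eef_pos: [0.4453, -0.1056, 0.3002]
tcp_rot: [0.767, 0.642, -0.0, -0.0]
force: [-1.3, 0.9, -4.0]
grip_width: 0.0285
```

move_arm(
  commands=[
    {"translation": [0,-1,0],"delta_rot": [0,0,-0.12]},
    {"translation": [0,-1,0],"delta_rot": [0,0,-0.12]},
    {"translation": [0,0,0],"delta_rot": [0,0,-0.12]},
    {"translation": [0,0,0],"delta_rot": [0,0,-0.12]},
    {"translation": [0,0,0],"delta_rot": [0,0,-0.12]},
  ],
)

```text
clock: 13.4
eef_pos: [0.4286, -0.1036, 0.3007]
tcp_rot: [0.541, 0.841, 0.0, 0.001]
force: [0.8, -0.1, -3.3]
grip_width: 0.0288
```

move_arm(
  commands=[
    {"translation": [0,0,0],"delta_rot": [0,0,-0.12]},
    {"translation": [0,0,0],"delta_rot": [0,0,-0.12]},
    {"translation": [0,0,0],"delta_rot": [0,0,-0.12]},
    {"translation": [0,0,0],"delta_rot": [0,0,-0.12]},
    {"translation": [0,0,0],"delta_rot": [0,0,-0.12]},
  ],
)

```text
clock: 13.82
eef_pos: [0.4288, -0.1036, 0.3004]
tcp_rot: [0.268, 0.963, -0.0, 0.001]
force: [0.3, 0.4, -2.7]
grip_width: 0.0287
```

move_arm(
  commands=[
    {"translation": [0,0,0],"delta_rot": [0,0,-0.12]},
    {"translation": [0,0,0],"delta_rot": [0,0,-0.12]},
    {"translation": [0,0,0],"delta_rot": [0,0,-0.12]},
    {"translation": [0,0,0],"delta_rot": [0,0,-0.02]},
    {"translation": [0,0,0],"delta_rot": [0,0,0]},
  ],
)

```text
clock: 14.23
eef_pos: [0.4289, -0.1036, 0.3002]
tcp_rot: [0.085, 0.996, -0.0, 0.001]
force: [-0.5, 1.4, -3.3]
grip_width: 0.0289
```

```bash
python3 -c "
from h import *
plan([.462,.0024,.300],-9.7)"
```

```text
t 14.23 pos [ 0.4289 -0.1036  0.3002] rotvec [-0.0004  0.0014 -0.0006] transl cm (after) [-1.48 11.01  0.02] (before) [-1.47 11.01  0.02] F [-0.5  1.4 -3.3]
```

move_arm(
  commands=[
    {"translation": [-0.3,2.2,0],"delta_rot": [0,0,0]},
    {"translation": [-0.4,3.3,0],"delta_rot": [0,0,0]},
    {"translation": [-0.4,3.3,0],"delta_rot": [0,0,0]},
    {"translation": [-0.4,2.2,0],"delta_rot": [0,0,0]},
    {"translation": [0,0,1.6],"delta_rot": [0,0,0]},
  ],
)

```text
clock: 14.65
eef_pos: [0.4654, 0.0059, 0.2867]
tcp_rot: [0.083, 0.997, 0.001, 0.004]
force: [1.2, -1.0, -3.0]
grip_width: 0.0289
```

move_arm(
  commands=[
    {"translation": [0,0,2.5],"delta_rot": [0,0,0]},
    {"translation": [0,0,2.5],"delta_rot": [0,0,0]},
    {"translation": [0,0,2.0],"delta_rot": [0,0,0]},
    {"translation": [0,0,0],"delta_rot": [0,0,0]},
    {"translation": [0,0,0],"delta_rot": [0,0,0]},
  ],
)

```text
clock: 15.07
eef_pos: [0.4615, 0.0023, 0.2134]
tcp_rot: [0.085, 0.996, -0.0, -0.001]
force: [-0.2, 0.3, -2.6]
grip_width: 0.0288
```

```bash
python3 - <<'E'
from h import *
import pickle
plan([.462,.0024,.2135],-9.7)
S={}
for n in('top','side'):
    fs=[grab(n) for _ in range(4)]
    fs[0]['P']=np.nanmedian([g['P'] for g in fs],axis=0);fs[0]['color']=np.mean([g['color'] for g in fs],axis=0).astype(np.uint8); S[n]=fs[0]
pickle.dump(S,open('s2.pkl','wb'))
crop=lambda n,a,b,c,d:cv2.resize(S[n]['color'][a:b,c:d,::-1],None,fx=8,fy=8,interpolation=cv2.INTER_CUBIC)
cv2.imwrite('pics/c.png',np.hstack([crop('top',135,200,235,285),crop('side',130,195,205,255)]))
E
```

```text
t 15.07 pos [0.4615 0.0023 0.2134] rotvec [-0.0006 -0.0018 -0.0002] transl cm (after) [-0.05  0.01 -0.01] (before) [-0.05  0.01 -0.01] F [-0.2  0.3 -2.6]
```

View pics/c.png

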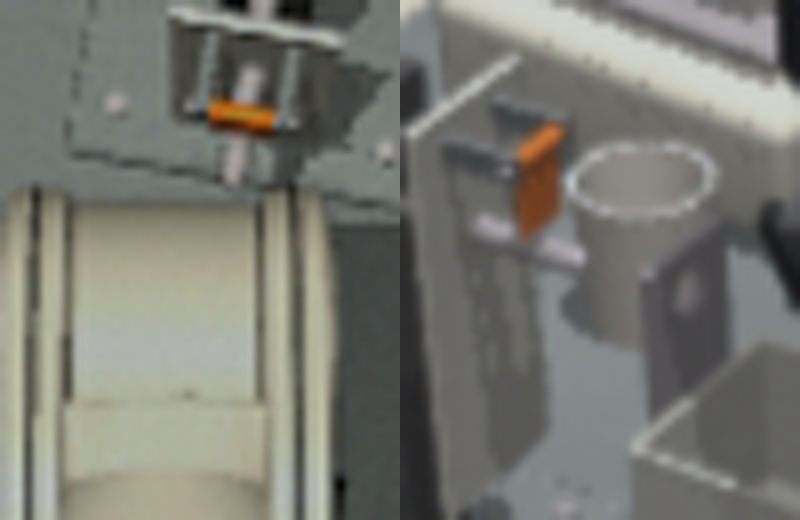

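The side crop shows the peg tip at about px (228.1,162.3) and the eye at about (241.3,166.3). I compare these with my model's projection.

```bash
python3 - <<'E'
from h import *
import pickle
S=pickle.load(open('s2.pkl','rb'))
th=np.radians(-9.7);u=np.array([np.cos(th),np.sin(th),0]);n=np.array([-u[1],u[0],0])
s=robot.get_state();Rt=R.from_quat(s['tcp_rot'])
def pr(f,X): 
    c=f['R'].T@(X-np.array(f['origin']));return (f['K']@(c/c[2]))[:2].round(2)
f=S['side']
tip=.590*u+.0802*n+[0,0,.2]; eye=s['eef_pos']+Rt.apply([-.0895,0,.0135])
print('eye a,c,z',eye@u,eye@n,eye[2])
for nm,X in(('tip',tip),('eye-',eye-.0025*u),('eye',eye),('eye+',eye+.0025*u)):print(nm,pr(f,X))
b=pr(f,eye)
for nm,d in(('u',u),('n',n),('z',np.array([0,0,1]))):print(nm,'px/mm',(pr(f,eye+.01*d)-b)/10)
print('flap hinge?',pr(f,.612*u+.0802*n+[0,0,.245]),pr(f,.612*u+.0802*n+[0,0,.2105]))
print('tiptop',pr(S['top'],tip),'top obs',(232/8+235,183/8+135))
# eye-plate top outline corners
for y in(-.025,.025):
  for z in(.02,): print('plate corner',pr(f,eye-.0025*u+y*n+[0,0,z]))
P=f['P'];z=P[...,2];e=P[150:185,230:250].reshape(-1,3);e=e[(e[:,2]>.15)&(e[:,2]<.235)&(e[:,0]<.58)]
print(len(e),np.median(e@u),(e@n).min(),(e@n).max(),e[:,2].max())
E
```

```text
eye a,c,z 0.5455105378796152 0.08035954221652819 0.20156393536880332
tip [229.27 162.37]
eye- [242.01 166.09]
eye [241.32 165.87]
eye+ [240.63 165.65]
u px/mm [-0.275 -0.089]
n px/mm [-0.184  0.157]
z px/mm [-0.014 -0.28 ]
flap hinge? [222.41 147.87] [223.19 157.58]
tiptop [263.29 158.13] top obs (264.0, 157.875)
plate corner [246.28 156.64]
plate corner [237.05 164.39]
241 0.546380649982376 0.044602595174602244 0.11573405453125378 0.2219270366505136
```

The model and the image agree within about 1–2 mm, so I advance.

move_arm(
  commands=[
    {"translation": [-1,0,0],"delta_rot": [0,0,0]},
    {"translation": [-1,0,0],"delta_rot": [0,0,0]},
    {"translation": [-1,0,0],"delta_rot": [0,0,0]},
    {"translation": [-0.5,0,0],"delta_rot": [0,0,0]},
    {"translation": [0,0,0],"delta_rot": [0,0,0]},
  ],
)

```text
clock: 15.88
eef_pos: [0.4988, -0.0038, 0.2137]
tcp_rot: [0.084, 0.996, -0.0, 0.001]
force: [-0.7, 0.2, -3.1]
grip_width: 0.0287
```

move_arm(
  commands=[
    {"translation": [-0.3,0,0],"delta_rot": [0,0,0]},
    {"translation": [-0.3,0,0],"delta_rot": [0,0,0]},
    {"translation": [-0.3,0,0],"delta_rot": [0,0,0]},
    {"translation": [-0.3,0,0],"delta_rot": [0,0,0]},
    {"translation": [0,0,0],"delta_rot": [0,0,0]},
  ],
)

```text
clock: 16.3
eef_pos: [0.5094, -0.0056, 0.214]
tcp_rot: [0.084, 0.996, -0.0, 0.001]
force: [1.0, -0.7, -2.7]
grip_width: 0.0291
```

```bash
cat > chk.py <<'E'
from h import *
import sys
th=np.radians(-9.7);u=np.array([np.cos(th),np.sin(th),0]);n=np.array([-u[1],u[0],0])
F=[];Ps=[]
for i in range(int(sys.argv[1])):
    f=grab('side'); s=robot.get_state();F.append(s['force']);Ps.append(s['eef_pos'])
F=np.mean(F,0);p=np.mean(Ps,0);Rt=R.from_quat(s['tcp_rot']);eye=p+Rt.apply([-.0895,0,.0135])
print('clk',s['clock'],'eye a,c,z mm',(eye@u*1e3).round(2),(eye@n*1e3).round(2),(eye[2]*1e3).round(2),'F a,c,z',(F@u).round(2),(F@n).round(2),F[2].round(2),'tq',s['torque'].round(2),'w',s['grip_width'])
T=R.from_euler('z',-9.7,degrees=True)*R.from_matrix(np.diag([-1.,1,-1]));print('rot err',(Rt.inv()*T).as_rotvec().round(4))
cv2.imwrite('pics/'+sys.argv[2],cv2.resize(f['color'][120:195,190:265,::-1],None,fx=7,fy=7,interpolation=cv2.INTER_CUBIC))
E
python3 chk.py 5 e1.png
```

```text
clk 16.55 eye a,c,z mm 591.89 80.41 200.55 F a,c,z 0.12 0.09 -3.22 tq [0.08 0.12 0.  ] w 0.028785048420817843
rot err [-0.0001  0.0008  0.0013]
```

View pics/e1.png

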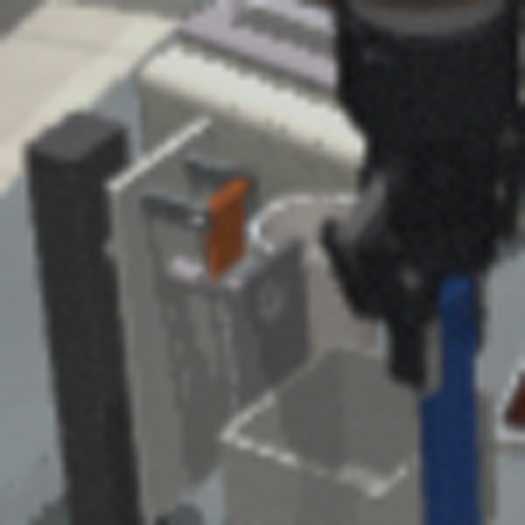

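The peg tip shows in the eye at crop px (272,300), with no contact force. I continue gently.

move_arm(
  commands=[
    {"translation": [-0.2,0,0],"delta_rot": [0,0,0]},
    {"translation": [-0.2,0,0],"delta_rot": [0,0,0]},
    {"translation": [-0.2,0,0],"delta_rot": [0,0,0]},
    {"translation": [-0.2,0,0],"delta_rot": [0,0,0]},
    {"translation": [0,0,0],"delta_rot": [0,0,0]},
  ],
)

```text
clock: 16.97
eef_pos: [0.5172, -0.0069, 0.214]
tcp_rot: [0.084, 0.996, -0.0, 0.001]
force: [0.1, 0.2, -3.9]
grip_width: 0.0288
```

```bash
python3 chk.py 4 e2.png
```

```text
clk 17.1667 eye a,c,z mm 600.03 80.41 200.46 F a,c,z 0.28 0.0 -3.3 tq [0.03 0.14 0.01] w 0.028723002694449613
rot err [-0.0001  0.0006  0.0013]
```

move_arm(
  commands=[
    {"translation": [-0.2,0,0],"delta_rot": [0,0,0]},
    {"translation": [-0.2,0,0],"delta_rot": [0,0,0]},
    {"translation": [-0.2,0,0],"delta_rot": [0,0,0]},
    {"translation": [-0.2,0,0],"delta_rot": [0,0,0]},
    {"translation": [-0.2,0,0],"delta_rot": [0,0,0]},
  ],
)

```text
clock: 17.58
eef_pos: [0.5268, -0.0086, 0.214]
tcp_rot: [0.084, 0.996, -0.0, 0.0]
force: [-0.7, -0.1, -3.5]
grip_width: 0.0284
```

move_arm(
  commands=[
    {"translation": [-0.2,0,0],"delta_rot": [0,0,0]},
    {"translation": [-0.2,0,0],"delta_rot": [0,0,0]},
    {"translation": [-0.2,0,0],"delta_rot": [0,0,0]},
    {"translation": [-0.2,0,0],"delta_rot": [0,0,0]},
    {"translation": [0,0,0],"delta_rot": [0,0,0]},
  ],
)

```text
clock: 18.0
eef_pos: [0.5349, -0.0099, 0.2139]
tcp_rot: [0.084, 0.996, -0.0, 0.001]
force: [0.7, -0.7, -2.8]
grip_width: 0.0285
```

```bash
python3 chk.py 4 e3.png
```

```text
clk 18.2 eye a,c,z mm 617.95 80.44 200.47 F a,c,z -0.16 0.2 -3.87 tq [ 0.1   0.15 -0.02] w 0.028716996236643633
rot err [-0.0001  0.0006  0.0013]
```

View pics/e3.png

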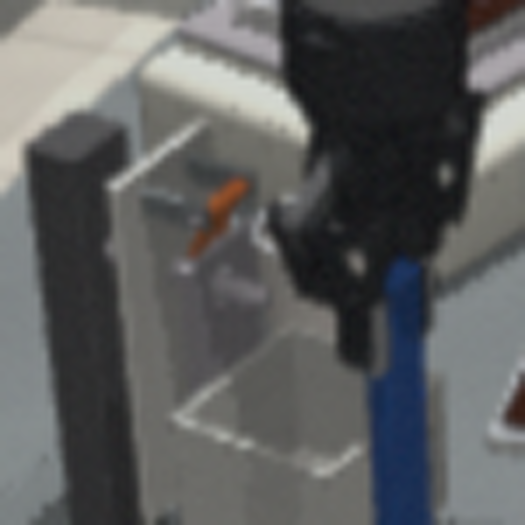

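The flap is now swung up by the plate at crop px (220,215), and the peg is through the eye at (240,285). I lower 2 mm and continue toward the stop.

move_arm(
  commands=[
    {"translation": [-0.2,0,0.1],"delta_rot": [0,0,0]},
    {"translation": [-0.2,0,0.1],"delta_rot": [0,0,0]},
    {"translation": [-0.2,0,0],"delta_rot": [0,0,0]},
    {"translation": [-0.2,0,0],"delta_rot": [0,0,0]},
    {"translation": [-0.2,0,0],"delta_rot": [0,0,0]},
  ],
)

```text
clock: 18.62
eef_pos: [0.5446, -0.0116, 0.212]
tcp_rot: [0.084, 0.996, -0.0, 0.0]
force: [0.0, -0.4, -3.5]
grip_width: 0.0287
```

move_arm(
  commands=[
    {"translation": [-0.1,0,0],"delta_rot": [0,0,0]},
    {"translation": [-0.1,0,0],"delta_rot": [0,0,0]},
    {"translation": [-0.1,0,0],"delta_rot": [0,0,0]},
    {"translation": [-0.1,0,0],"delta_rot": [0,0,0]},
    {"translation": [0,0,0],"delta_rot": [0,0,0]},
  ],
)

```text
clock: 19.03
eef_pos: [0.5484, -0.0122, 0.212]
tcp_rot: [0.084, 0.996, -0.0, 0.001]
force: [-1.1, 0.2, -5.0]
grip_width: 0.0288
```

```bash
python3 chk.py 5 e4.png
```

```text
clk 19.2833 eye a,c,z mm 631.95 80.45 198.53 F a,c,z 0.26 -0.31 -3.72 tq [ 0.02  0.17 -0.04] w 0.029000970052551835
rot err [-0.0001  0.0008  0.0013]
```

move_arm(
  commands=[
    {"translation": [-0.08,0,0],"delta_rot": [0,0,0]},
    {"translation": [-0.08,0,0],"delta_rot": [0,0,0]},
    {"translation": [-0.08,0,0],"delta_rot": [0,0,0]},
    {"translation": [-0.06,0,0],"delta_rot": [0,0,0]},
    {"translation": [0,0,0],"delta_rot": [0,0,0]},
  ],
)

```text
clock: 19.7
eef_pos: [0.5514, -0.0127, 0.212]
tcp_rot: [0.084, 0.996, -0.0, 0.0]
force: [1.1, -0.7, -3.5]
grip_width: 0.0287
```

```bash
python3 chk.py 5 e5.png
```

```text
clk 19.95 eye a,c,z mm 634.98 80.46 198.54 F a,c,z -0.02 -0.42 -3.6 tq [ 0.03  0.14 -0.05] w 0.02866894602735682
rot err [-0.0001  0.0008  0.0013]
```

move_arm(
  commands=[
    {"translation": [-0.04,0,0],"delta_rot": [0,0,0]},
    {"translation": [-0.03,0,0],"delta_rot": [0,0,0]},
    {"translation": [-0.03,0,0],"delta_rot": [0,0,0]},
    {"translation": [0,0,0],"delta_rot": [0,0,0]},
  ],
)

```text
clock: 20.28
eef_pos: [0.5523, -0.0129, 0.2121]
tcp_rot: [0.084, 0.996, -0.0, 0.001]
force: [1.0, 0.7, -3.2]
grip_width: 0.0288
```

```bash
python3 chk.py 5 e5.png
```

```text
clk 20.5333 eye a,c,z mm 636.0 80.47 198.63 F a,c,z -0.33 0.46 -3.28 tq [-0.04  0.15 -0.02] w 0.02896182466982862
rot err [-0.0001  0.0009  0.0013]
```

View pics/e5.png

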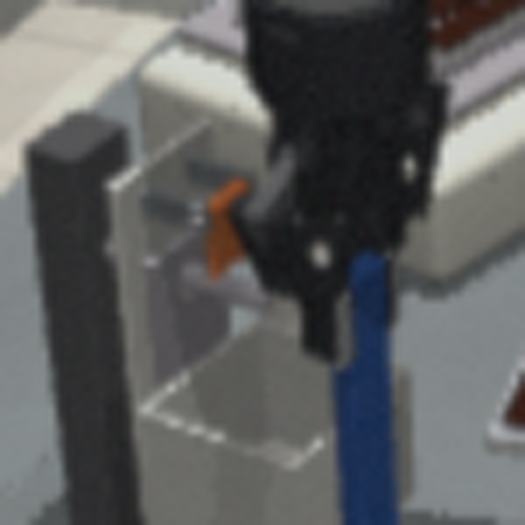

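The flap already hangs vertical in front of the plate, at crop px (225,230). Now I press home in small steps.

move_arm(
  commands=[
    {"translation": [-0.03,0,0],"delta_rot": [0,0,0]},
    {"translation": [-0.03,0,0],"delta_rot": [0,0,0]},
    {"translation": [-0.03,0,0],"delta_rot": [0,0,0]},
    {"translation": [0,0,0],"delta_rot": [0,0,0]},
  ],
)

```text
clock: 20.87
eef_pos: [0.5532, -0.013, 0.212]
tcp_rot: [0.084, 0.996, -0.0, 0.001]
force: [-0.5, 0.7, -4.0]
grip_width: 0.0287
```

```bash
python3 chk.py 4 e6.png
```

```text
clk 21.0667 eye a,c,z mm 636.88 80.47 198.58 F a,c,z -0.0 0.47 -3.78 tq [0.04 0.18 0.01] w 0.02858212024378391
rot err [-0.0001  0.0008  0.0013]
```

move_arm(
  commands=[
    {"translation": [-0.03,0,0],"delta_rot": [0,0,0]},
    {"translation": [-0.03,0,0],"delta_rot": [0,0,0]},
    {"translation": [-0.03,0,0],"delta_rot": [0,0,0]},
    {"translation": [0,0,0],"delta_rot": [0,0,0]},
  ],
)

```text
clock: 21.4
eef_pos: [0.554, -0.0132, 0.212]
tcp_rot: [0.084, 0.996, -0.0, 0.0]
force: [-0.3, -0.5, -3.5]
grip_width: 0.0286
```

```bash
python3 chk.py 4 e6.png
```

```text
clk 21.6 eye a,c,z mm 637.78 80.48 198.58 F a,c,z 0.07 -0.02 -3.5 tq [-0.01  0.11 -0.03] w 0.028601290442270513
rot err [-0.0001  0.0008  0.0014]
```

move_arm(
  commands=[
    {"translation": [-0.03,0,0],"delta_rot": [0,0,0]},
    {"translation": [-0.03,0,0],"delta_rot": [0,0,0]},
    {"translation": [-0.03,0,0],"delta_rot": [0,0,0]},
    {"translation": [0,0,0],"delta_rot": [0,0,0]},
  ],
)

```text
clock: 21.93
eef_pos: [0.5545, -0.0133, 0.212]
tcp_rot: [0.084, 0.996, -0.0, 0.0]
force: [-2.1, -0.6, -2.4]
grip_width: 0.0285
```

```bash
python3 chk.py 4 e6.png
```

```text
clk 22.1333 eye a,c,z mm 638.33 80.46 198.46 F a,c,z -1.6 -0.25 -2.47 tq [0.1  0.45 0.02] w 0.028803950694374282
rot err [-0.0001  0.0002  0.0013]
```

move_arm(
  commands=[
    {"translation": [-0.03,0,0],"delta_rot": [0,0,0]},
    {"translation": [-0.03,0,0],"delta_rot": [0,0,0]},
    {"translation": [0,0,0],"delta_rot": [0,0,0]},
  ],
)

```text
clock: 22.38
eef_pos: [0.5546, -0.0133, 0.2119]
tcp_rot: [0.084, 0.996, -0.0, -0.001]
force: [-5.5, 0.2, -1.4]
grip_width: 0.0287
```

```bash
python3 chk.py 4 e6.png
```

```text
clk 22.5833 eye a,c,z mm 638.37 80.41 198.32 F a,c,z -4.66 -0.62 -1.62 tq [0.16 0.93 0.06] w 0.02868728851149271
rot err [-0.0002 -0.001   0.0014]
```

move_arm(
  commands=[
    {"translation": [-0.04,0,0],"delta_rot": [0,0,0]},
    {"translation": [-0.04,0,0],"delta_rot": [0,0,0]},
    {"translation": [-0.04,0,0],"delta_rot": [0,0,0]},
    {"translation": [0,0,0],"delta_rot": [0,0,0]},
  ],
)

```text
clock: 22.92
eef_pos: [0.5546, -0.0134, 0.2119]
tcp_rot: [0.084, 0.996, -0.0, -0.002]
force: [-9.8, 0.6, 0.5]
grip_width: 0.0289
```

```bash
python3 chk.py 4 e6.png
```

```text
clk 23.1167 eye a,c,z mm 638.38 80.36 198.09 F a,c,z -8.6 -0.64 0.35 tq [0.2  1.52 0.13] w 0.02888490768330171
rot err [-0.0004 -0.0032  0.0016]
```

move_arm(
  commands=[
    {"translation": [-0.05,0,0],"delta_rot": [0,0,0]},
    {"translation": [-0.05,0,0],"delta_rot": [0,0,0]},
    {"translation": [-0.05,0,0],"delta_rot": [0,0,0]},
    {"translation": [-0.02,0,0],"delta_rot": [0,0,0]},
    {"translation": [0,0,0],"delta_rot": [0,0,0]},
  ],
)

```text
clock: 23.53
eef_pos: [0.5546, -0.0135, 0.2118]
tcp_rot: [0.084, 0.996, -0.0, -0.003]
force: [-13.3, 2.3, 3.3]
grip_width: 0.0288
```

```bash
python3 chk.py 5 e6.png
```

```text
clk 23.7833 eye a,c,z mm 638.38 80.31 197.8 F a,c,z -13.83 -1.01 2.96 tq [0.32 2.29 0.16] w 0.02920097500544478
rot err [-0.0005 -0.0064  0.002 ]
```

move_arm(
  commands=[
    {"translation": [-0.03,0,0],"delta_rot": [0,0,0]},
    {"translation": [0,0,0],"delta_rot": [0,0,0]},
    {"translation": [0,0,0],"delta_rot": [0,0,0]},
  ],
)

```text
clock: 24.03
eef_pos: [0.5546, -0.0135, 0.2119]
tcp_rot: [0.084, 0.996, 0.0, -0.003]
force: [-14.1, 2.1, 2.8]
grip_width: 0.0288
```

```bash
python3 chk.py 6 e6.png
```

```text
clk 24.3333 eye a,c,z mm 638.38 80.29 197.75 F a,c,z -14.39 -1.21 3.67 tq [0.31 2.43 0.18] w 0.028795747943944162
rot err [-0.0006 -0.007   0.002 ]
```

move_arm(
  commands=[
    {"translation": [0.06,0,0],"delta_rot": [0,0,0]},
    {"translation": [0.06,0,0],"delta_rot": [0,0,0]},
    {"translation": [0.06,0,0],"delta_rot": [0,0,0]},
    {"translation": [0.06,0,0],"delta_rot": [0,0,0]},
    {"translation": [0.06,0,0],"delta_rot": [0,0,0]},
  ],
)

```text
clock: 24.75
eef_pos: [0.5546, -0.0134, 0.212]
tcp_rot: [0.084, 0.996, -0.0, -0.001]
force: [-4.3, -0.1, -1.7]
grip_width: 0.0287
```

```bash
python3 chk.py 4 e7.png
```

```text
clk 24.95 eye a,c,z mm 638.38 80.41 198.27 F a,c,z -6.18 -0.34 -1.33 tq [0.15 1.08 0.05] w 0.02882654228212079
rot err [-0.0002 -0.0013  0.0015]
```

Pressed to about 14.4 N. I back off a bit more and lower so the peg takes the weight.

move_arm(
  commands=[
    {"translation": [0.05,0,0.03],"delta_rot": [0,0,0]},
    {"translation": [0.03,0,0.03],"delta_rot": [0,0,0]},
    {"translation": [0,0,0.03],"delta_rot": [0,0,0]},
    {"translation": [0,0,0],"delta_rot": [0,0,0]},
  ],
)

```text
clock: 25.28
eef_pos: [0.5546, -0.0132, 0.2111]
tcp_rot: [0.084, 0.996, -0.0, 0.0]
force: [-6.3, 0.5, -1.0]
grip_width: 0.0285
```

```bash
python3 chk.py 4 e7.png
```

```text
clk 25.4833 eye a,c,z mm 638.38 80.53 197.64 F a,c,z -5.18 -0.28 -0.7 tq [0.13 0.94 0.13] w 0.02875863134098747
rot err [0.     0.0002 0.0014]
```

move_arm(
  commands=[
    {"translation": [0.03,0,0.03],"delta_rot": [0,0,0]},
    {"translation": [0.03,0,0.03],"delta_rot": [0,0,0]},
    {"translation": [0,0,0],"delta_rot": [0,0,0]},
  ],
)

```text
clock: 25.73
eef_pos: [0.5545, -0.0132, 0.2105]
tcp_rot: [0.084, 0.996, -0.0, 0.001]
force: [-3.4, 1.0, -1.4]
grip_width: 0.029
```

```bash
python3 chk.py 4 e7.png
```

```text
clk 25.9333 eye a,c,z mm 638.37 80.55 197.19 F a,c,z -2.87 0.38 -2.03 tq [0.2 0.5 0.1] w 0.02849546996918182
rot err [0.0001 0.0014 0.0013]
```

move_arm(
  commands=[
    {"translation": [0,0,0.03],"delta_rot": [0,0,0]},
    {"translation": [0,0,0.03],"delta_rot": [0,0,0]},
    {"translation": [0,0,0],"delta_rot": [0,0,0]},
  ],
)

```text
clock: 26.18
eef_pos: [0.5545, -0.0132, 0.2103]
tcp_rot: [0.084, 0.996, -0.0, 0.001]
force: [-3.7, 0.8, -0.3]
grip_width: 0.0286
```

```bash
python3 chk.py 4 e7.png
```

```text
clk 26.3833 eye a,c,z mm 638.35 80.54 196.98 F a,c,z -3.39 0.19 1.43 tq [0.19 0.61 0.09] w 0.02918899690147899
rot err [0.0001 0.0017 0.0013]
```

The peg now carries the caddy, so I release.

move_arm(
  commands=[
    {"translation": [0,0,0],"delta_rot": [0,0,0]},
    {"translation": [0,0,0],"delta_rot": [0,0,0]},
  ],
  squeeze=20,
)

```text
clock: 26.55
eef_pos: [0.5545, -0.0132, 0.2103]
tcp_rot: [0.084, 0.996, -0.0, 0.001]
force: [-2.9, 0.8, 2.4]
grip_width: 0.0287
```

move_arm(
  commands=[
    {"translation": [0,0,0],"delta_rot": [0,0,0]},
    {"translation": [0,0,0],"delta_rot": [0,0,0]},
    {"translation": [0,0,0],"delta_rot": [0,0,0]},
    {"translation": [0,0,0],"delta_rot": [0,0,0]},
    {"translation": [0,0,0],"delta_rot": [0,0,0]},
  ],
  gripper=0,
)

```text
clock: 26.97
eef_pos: [0.5546, -0.0133, 0.2099]
tcp_rot: [0.084, 0.996, -0.0, 0.001]
force: [-0.8, -0.7, -0.7]
grip_width: 0.0851
```

```bash
python3 chk.py 4 e8.png
```

```text
clk 27.1667 eye a,c,z mm 638.23 80.44 196.5 F a,c,z 0.37 0.24 0.04 tq [ 0.02 -0.02  0.02] w 0.0849928790482992
rot err [-0.0001  0.001   0.0013]
```

View pics/e8.png

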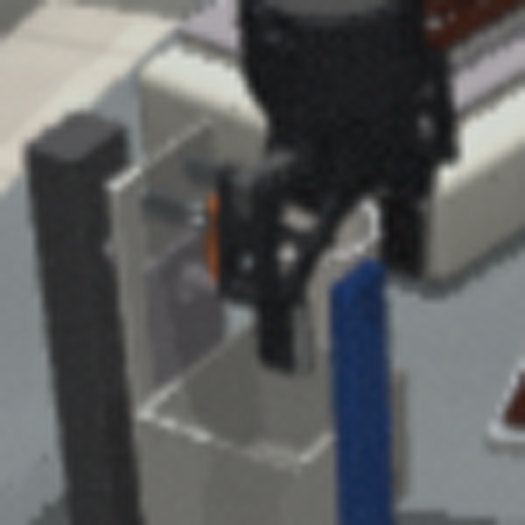

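The caddy still hangs, and the fingers are open and clear of the tab at crop px (355,370). I retreat straight up, then back.

move_arm(
  commands=[
    {"translation": [0,0,-1],"delta_rot": [0,0,0]},
    {"translation": [0,0,-2],"delta_rot": [0,0,0]},
    {"translation": [0,0,-2.5],"delta_rot": [0,0,0]},
    {"translation": [0,0,-2.5],"delta_rot": [0,0,0]},
    {"translation": [0,0,-2],"delta_rot": [0,0,0]},
  ],
)

```text
clock: 27.58
eef_pos: [0.5544, -0.0132, 0.3128]
tcp_rot: [0.084, 0.996, -0.0, 0.002]
force: [-0.1, -0.3, -0.1]
grip_width: 0.0853
```

move_arm(
  commands=[
    {"translation": [2.5,0,0],"delta_rot": [0,0,0]},
    {"translation": [3,0,0],"delta_rot": [0,0,0]},
    {"translation": [3,0,0],"delta_rot": [0,0,0]},
    {"translation": [3,0,0],"delta_rot": [0,0,0]},
    {"translation": [2,0,0],"delta_rot": [0,0,0]},
  ],
)

```text
clock: 28.0
eef_pos: [0.4187, 0.0096, 0.3108]
tcp_rot: [0.084, 0.996, 0.0, 0.001]
force: [-0.5, 0.4, -0.8]
grip_width: 0.0851
```

move_arm(
  commands=[
    {"translation": [0,0,0],"delta_rot": [0,0,0]},
    {"translation": [0,0,0],"delta_rot": [0,0,0]},
    {"translation": [0,0,0],"delta_rot": [0,0,0]},
    {"translation": [0,0,0],"delta_rot": [0,0,0]},
    {"translation": [0,0,0],"delta_rot": [0,0,0]},
  ],
)

```text
clock: 28.42
eef_pos: [0.4219, 0.0092, 0.3097]
tcp_rot: [0.084, 0.996, -0.0, 0.0]
force: [0.7, -0.2, -0.3]
grip_width: 0.0856
```

```bash
python3 chk.py 4 e9.png; python3 - <<'E'
from h import *
import pickle
D=pickle.load(open('d0.pkl','rb'))
f=grab('top');g=grab('side');P=g['P'];H=g['hsv']
th=np.radians(-9.7);u=np.array([np.cos(th),np.sin(th),0]);n=np.array([-u[1],u[0],0])
b=(H[...,0]>100)&(H[...,0]<125)&(H[...,1]>130)&(P[...,2]>.05)&(np.hypot(P[...,0]-.55,P[...,1])<.15);p=P[b]
c=np.polyfit(p[:,2],p@u,1);print('tab tilt deg',np.degrees(np.arctan(c[0])),'z top',p[:,2].max(),'a',np.median(p@u),'c',np.median(p@n))
o=(H[...,0]>4)&(H[...,0]<18)&(H[...,1]>150)&(P[...,2]>.2)&(np.hypot(P[...,0]-.62,P[...,1]+.02)<.06);p=P[o];print('flap a',np.percentile(p@u,[5,50,95]),'z',p[:,2].min(),p[:,2].max())
# other objects moved? 
d=np.abs(f['color'].astype(int)-D['top']['color']).sum(2);print('diff>90 blobs:')
k,l,st,ce=cv2.connectedComponentsWithStats((d>90).astype(np.uint8))
print([(st[i,:].tolist()) for i in range(1,k) if st[i,4]>25])
E
```

```text
clk 28.6167 eye a,c,z mm 503.52 80.25 296.02 F a,c,z -0.02 -0.04 -0.12 tq [-0.05 -0.01  0.05] w 0.0854404868280507
rot err [-0.0002  0.0002  0.0011]
tab tilt deg -12.079676826151081 z top 0.3710446470842119 a 0.541453939267174 c 0.0901408049523998
flap a [0.60996039 0.61221652 0.61699098] z 0.21451166107257236 0.24864934867804844
diff>90 blobs:
[[223, 147, 286, 237, 26999], [162, 167, 34, 34, 722], [389, 225, 31, 41, 483], [365, 235, 29, 22, 388], [178, 326, 46, 58, 1647], [226, 343, 45, 41, 492]]
```

View pics/e9.png

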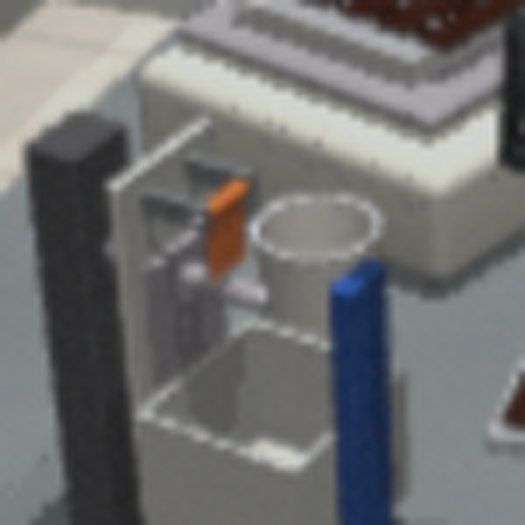

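The flap hangs shut in front of the eye plate at crop px (228,230), the peg is through the eye, and the caddy sits against the stop. The tilt fit picked up stray pixels (top z of 0.371), so I redo it and check the other objects.

```bash
python3 - <<'E'
from h import *
import pickle
D=pickle.load(open('d0.pkl','rb'))
u=np.array([np.cos(np.radians(-9.7)),np.sin(np.radians(-9.7)),0])
g=grab('side');P=g['P'];H=g['hsv']
b=(H[...,0]>100)&(H[...,0]<125)&(H[...,1]>130)&(P[...,2]>.11)&(P[...,2]<.215)&(np.hypot(P[...,0]-.55,P[...,1])<.05);p=P[b]
q=p[p[:,2]<.2];x=q@u;k=np.abs(x-np.median(x))<.012;c=np.polyfit(q[k,2],x[k],1);print('tilt',np.degrees(np.arctan(c[0])),'n',k.sum(),'ztop (expect ~.230)',np.nanmax(P[(H[...,0]>100)&(H[...,0]<125)&(H[...,1]>130)&(np.hypot(P[...,0]-.55,P[...,1])<.05)&(P[...,2]<.26)][:,2]))
for nm in('top','side'):
    f=grab(nm);A=f['P'];B=D[nm]['P']
    d=((np.abs(A[...,2]-B[...,2])>.012)).astype(np.uint8);d=cv2.morphologyEx(d,cv2.MORPH_OPEN,np.ones((3,3)))
    k,l,st,ce=cv2.connectedComponentsWithStats(d);print(nm,[st[i].tolist()+B[l==i].mean(0).round(2).tolist() for i in range(1,k) if st[i,4]>12])
E
```

```text
tilt -0.5135032993698951 n 161 ztop (expect ~.230) 0.23153454066649348
top [[178, 147, 331, 237, 27975, 0.18, -0.13, 0.43], [162, 167, 24, 34, 305, 0.53, 0.31, 0.08], [186, 174, 6, 25, 97, 0.52, 0.25, 0.05]]
side [[255, 0, 257, 251, 32939, 0.18, -0.66, 0.25], [211, 157, 38, 48, 1109, 0.66, -0.16, 0.01], [180, 242, 48, 61, 1683, 0.53, 0.3, 0.06]]
```

```bash
python3 -c "
from station import robot
print(robot.close_job(), robot.get_state()['clock'])"
```

```text
the job is handed in; nothing more can be done
the job is handed in; nothing more can be done
```

The caddy hangs on the peg by its eye, and I handed the job in at about 29 s of the 72 s.

- **Hanging:** I gripped the blue tab, slid the eye along the peg and lifted the flap. The flap dropped shut before the final press.
- **Press:** I pressed home to about 14.4 N along the peg and saw no higher reading. The wrist force is sampled, so it could miss a brief peak. I then lowered the caddy until the peg carried it, let go and backed away.
- **Final checks:**
  - The flap is vertical in front of the eye plate.
  - The plate appears against the stop in the image.
  - The tab is about 0.5° off upright.
  - The wrist reads about 0 N.
- **Other objects:** Depth comparison showed changes only at the caddy's old and new places and at the arm, so nothing else appears to have moved. Where the arm or the caddy now hides the view, I could not check.
- **Checks that failed:** The first tilt reading, −12°, came from stray pixels and the repeat gave −0.5°. Early on, joint 6 hit its limit, so I unwound the wrist and used the half-turn grasp instead.

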